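# Stack two spacer plates on a sprung, sloping fixture, checking each by pressing

## Task

Take the thick spacer plate out of its wooden rack by its two ends, set it down flat on the rubber mat, let go, take it again by its long sides and lay it square on the sloping bed of the fixture, snug back against the backstop. Let go and press it down with the fingertips until you feel the sprung bed give by about half its travel; only after that lay the thin plate flush on top, also against the backstop, let go and press it the same way. Lay the plates without dropping them, leave the other things on the bench where they are, and finish clear of the stack with the bed sprung back up.

Things in the scene. Friction and masses are not known exactly. Their poses are not given: they have to be found in the camera images.
- thick_plate: The thick spacer plate, plain aluminium, 62 (x) by 46 (y) by 18 (z) mm, about 0.14 kg. Origin at the centre of its underside, z up out of the plate. At the start it lies in the rack, its underside 20 mm above the bench, its x along the rack's x.
- thin_plate: The thin spacer plate, plain aluminium, same outline 62 (x) by 46 (y) mm but 12 mm thick (z), about 0.09 kg. Origin at the centre of its underside. It starts flat on the open bench, at any yaw up to about 45 degrees, and can be taken by any of its sides.
- rack: Plywood channel rack fixed to the bench, 54 (x) by 66 (y) mm, 44 mm high. Origin at the centre of its underside. Its floor is 20 mm above the bench; two 7 mm walls run along x beside the long sides of the plate and rise 6 mm above the plate's top, so only the plate's ends, which stick out 4 mm at +x and -x, can be grasped.
- mat: Black rubber mat fixed to the bench, 120 (x) by 140 (y) mm, 3 mm thick, empty; origin at the centre of its underside. The place to put the thick plate down and take it again.
- fixture: Grey steel fixture fixed to the bench farther out than the mat, base 120 (x) by 80 (y) by 10 mm, origin at the centre of its underside, z vertical. It carries the bed, which slopes 15 degrees, low at the fixture's -x end, and at that low end the steel backstop: a 66 mm wide wall square to the bed, rising 36 mm above it.
- seat (a point): Where the middle of the thick plate's underside belongs: on the bed's top, 62 mm along z above the fixture's origin. Axes of the slope: x up the slope, y across, z square to the bed (15 degrees from vertical, leaning to the fixture's -x). The backstop's face is at x = -31 mm: a plate against it, its length along x, is centred at x = 0. Moves with the bed.
- bed (a joint): How far the sprung bed (56 x by 36 y by 12 mm, 12 mm of open space under it; plates overhang its long sides by 5 mm) is pushed in along its own -z, m: 0 up, 0.008 fully down. Preloaded: gives from about 6.5 N (less the plates' weight), then 1 mm for each further 1 N; springs back up when let go.
- bolt: Big hexagon bolt standing on its 46 mm head, 60 mm high. Bystander: leave it alone. Origin at the middle of its underside.
- disc: Dark steel disc, 90 mm across, 6 mm thick, lying flat. Bystander: leave it alone. Origin at the middle of its underside.
- tin: Open tin can, 84 mm across, 95 mm high. Bystander: leave it alone. Origin at the middle of its underside.
- jar: White jar with a red cap, 72 mm across, 120 mm high. Bystander: leave it alone. Origin at the middle of its underside.
- stone: Lump of stone, about 55 by 42 by 41 mm. Bystander: leave it alone. Origin at the middle of its underside.
- brush: Brush lying flat, handle towards its -x, up to about 250 mm long. Bystander: leave it alone. Origin at the middle of its underside.
Things that resemble listed ones, but are neither listed nor needed, are in the scene too. Of the things like the mat, leave any that is turquoise; of the rest the smaller one is meant. What is shaped like the fixture but blue or pink is not meant.

How it is judged (in metres and radians):
On the way, in this order (a step that is already met when the one before it is completed fails the run):
1. the thick plate lies flat on the mat, let go (x of thick_plate in the frame of mat between -0.06 and 0.06 m and y of thick_plate in the frame of mat between -0.07 and 0.07 m and z of thick_plate in the frame of mat between 0 and 0.006 m and angle between thick_plate's own z axis and vertical below 0.06 rad and contact force between the fingers and thick_plate below 0.1 N and linear speed of thick_plate below 0.03 m/s), for 0.15 s.
2. the thick plate lies on the bed against the backstop, let go (x of thick_plate in the frame of seat between -0.004 and 0.006 m and y of thick_plate in the frame of seat between -0.007 and 0.007 m and z of thick_plate in the frame of seat between -0.003 and 0.003 m and angle between the z axis of thick_plate and the z axis of seat, either way round below 0.06 rad and angle between the x axis of thick_plate and the x axis of seat, either way round below 0.12 rad and contact force between the fingers and thick_plate below 0.1 N and linear speed of thick_plate below 0.03 m/s and value of joint bed below 0.0015 m), for 0.15 s.
3. the thick plate is pressed by the fingers so that the bed gives 3 mm or more, the thin plate not yet on it (x of thick_plate in the frame of seat between -0.004 and 0.006 m and y of thick_plate in the frame of seat between -0.007 and 0.007 m and z of thick_plate in the frame of seat between -0.003 and 0.003 m and angle between the z axis of thick_plate and the z axis of seat, either way round below 0.06 rad and angle between the x axis of thick_plate and the x axis of seat, either way round below 0.12 rad and value of joint bed above 0.003 m and contact force between the fingers and thick_plate above 2 N and distance between thin_plate and seat above 0.08 m), for 0.1 s.
4. the thin plate lies on the thick one against the backstop, let go (x of thick_plate in the frame of seat between -0.004 and 0.006 m and y of thick_plate in the frame of seat between -0.007 and 0.007 m and z of thick_plate in the frame of seat between -0.003 and 0.003 m and angle between the z axis of each of thick_plate, thin_plate and the z axis of seat, either way round below 0.06 rad and angle between the x axis of each of thick_plate, thin_plate and the x axis of seat, either way round below 0.12 rad and x of thin_plate in the frame of seat between -0.004 and 0.006 m and y of thin_plate in the frame of seat between -0.007 and 0.007 m and z of thin_plate in the frame of seat between 0.015 and 0.021 m and contact force between the fingers and thin_plate below 0.1 N and linear speed of thin_plate below 0.03 m/s and value of joint bed below 0.0015 m), for 0.15 s.
5. the thin plate is pressed by the fingers so that the bed gives 3 mm or more (x of thick_plate in the frame of seat between -0.004 and 0.006 m and y of thick_plate in the frame of seat between -0.007 and 0.007 m and z of thick_plate in the frame of seat between -0.003 and 0.003 m and angle between the z axis of each of thick_plate, thin_plate and the z axis of seat, either way round below 0.06 rad and angle between the x axis of each of thick_plate, thin_plate and the x axis of seat, either way round below 0.12 rad and x of thin_plate in the frame of seat between -0.004 and 0.006 m and y of thin_plate in the frame of seat between -0.007 and 0.007 m and z of thin_plate in the frame of seat between 0.015 and 0.021 m and value of joint bed above 0.003 m and contact force between the fingers and thin_plate above 2 N), for 0.1 s.
At the end, for the whole second after the job is handed in: The thick plate lies on the bed and the thin plate on it, each with its end within 6 mm of the backstop, within 7 mm of the bed's middle across the slope, square to it within 0.12 rad, flat within 0.06 rad and 3 mm in height; both let go and at rest, the bed back up within 1.5 mm (all of step 4 and contact force between the fingers and thick_plate below 0.1 N and linear speed of thick_plate below 0.03 m/s); the robot touches nothing.
It fails at once if a plate is dropped (moves freely, untouched by the fingers, faster than 0.55 m/s: a fall of about 15 mm) ((contact force between the fingers and thick_plate below 0.05 N and linear speed of thick_plate above 0.55 m/s) or (contact force between the fingers and thin_plate below 0.05 N and linear speed of thin_plate above 0.55 m/s)).
It fails at once if a bystander is moved by more than 25 mm (distance of any of bolt, disc, tin, jar, stone, brush from where it was at the start of the episode above 0.025 m).
It also fails if it takes over 72 s, if anything falls off the work surface, if the arm or the gripper's body presses on something with over 40 N, if the wrist force passes 120 N, or if a joint passes its speed limit or range.

## Robot

A 6-joint arm with a two-finger parallel gripper is mounted at the origin on the work surface. World frame = base frame: x ahead of the robot, y to its left, z up, the work surface at z = 0. Lengths are in m, angles in degrees, forces in N, time in s.
With the tool pointing down it reaches from about 0.4 to 0.825 m from the base axis. Payload 7 kg.
Tool frame: the origin (TCP) lies on the centre line of the jaws, within the pads' length; the fingertips stand 11 mm ahead of it and the grasp point (between the pads) lies 8 mm behind it; z points along the fingers, y is the direction in which the jaws open and shut (so a half turn about z gives the same grasp; the last joint's range is limited). The gripper opens to 88 mm and grips with 3 to 60 N. Pads are 19 mm wide; open, the fingers measure 130 mm over their backs; the gripper's body (78 mm by 193 mm) begins 47 mm behind the grasp point.
Start: joints at [88.929, 20.546, 0.682, 0, -70.136, -16.507], TCP at [0.204, 0.643, 0.203] pointing down, gripper open.
Joint ranges: [-176.03, 176.03], [-82.01, 121.73], [-58.28, 71.71], [-173.87, 95.51], [-174.79, -0.11], [-173.66, 173.66]. Speed limits (degrees/s): [136.94, 136.94, 172.46, 180, 180, 180].

## Interface

Orientations are given as [roll, pitch, yaw] about the fixed x, y, z axes, in that order (R = Rz(yaw) Ry(pitch) Rx(roll)).
In Python, from plant import ctrl, cams, order gives the robot as it stands.
- The arm moves only by the tool jog_arm, never from a script. Its argument "motion" is a list of rows, each an object with "offset": the shift along the tool's x, y, z in mm, a list of three; "roll": the turn about the tool's z in rad; "hand": the finger opening in mm, from 0 to 87.6. A call has 1 to 20 rows; each row is the pose to reach, as a shift and turn from the pose commanded when the call began, along the tool's axes at that moment; what a row does not reach only later rows make up. A row lasts 1/12 s, in which the tool goes at most 41.7 mm and 7.16 degrees, less where a joint would pass 70% of its speed; a pose out of reach is approached as far as the arm can. A call with a gripper value outside its range is refused whole. The fingers move at their own pace and stop on an object; the grip force is fixed at half the most. Time passes only in rows, so rows that repeat a pose let the fingers close. It gives the time, the measured TCP pose, the force and the opening at its end, in the units of the state.
- ctrl.get_obs(): the state, without advancing time (a new reading comes with each control period).
- cams.snapshot(name): name is "scene" or "top" or "wrist"; returns a dict with "img" (400x640x3 uint8, red, green, blue), "K" (3x3 intrinsics, pixels), "D" ([k1, k2, p1, p2, k3] as OpenCV has them; the pictures are not rectified), "cam_to_world" (4x4, takes a point from camera to world coordinates); the wrist camera has in their place "T_tool_cam" (4x4, takes a point from camera to tool coordinates, whose origin is the TCP and whose axes are the flange's). Camera axes: x right, y down, z forward; pixel columns grow to the right and rows downward; lengths in m; the calibration is good to about 2 mm. A picture is of the moment at which its call begins: read the wrist's pose just before it. There is no depth.
- order.close_job(): hands the job in, once; it reports no verdict.
The state is a dict: "clock": time; "joint_pos": joint angles; "qvel": joint speeds; "tau": joint torques, N m; "tool_pos": TCP position; "orientation": TCP orientation; "force": force on the tool from outside, world axes, zero at the start; "moment": the same for the moment, N m; "opening": finger opening in m.
Only numpy, scipy, OpenCV 4.12 (cv2) and the standard library are available. Lean on these libraries where they do the work, as an engineer would, in place of code of your own. Each camera call takes 0.05 s, during which the arm holds its last target. There are 200 camera calls.

## Working session

There is one attempt and no reset: what is moved stays moved. The work goes in short steps, Python scripts to look and compute and a tool call to move; the robot and the scene stay as the last step left them, time stands still between calls to the robot, and variables do not carry over. Pictures are saved under pics/ and viewed, about 8 in all and at most 12, crops included, and the job is handed in when it is done.

Besides the shell and the picture viewer there is one more tool, called after ">>>" as name(argument=value, ...) on one line, values as JSON. jog_arm: Moves the arm, as the interface text tells. Its arguments: {"type":"object","properties":{"motion":{"type":"array"}},"required":["motion"]}

```bash
mkdir -p pics; ls; python3 - <<'E'
from plant import ctrl,cams,order
import cv2,numpy as np
print(ctrl.get_obs())
for n in ["scene","top"]:
    s=cams.snapshot(n); cv2.imwrite(f"pics/{n}0.png",s["img"][:,:,::-1]); print(n,s["K"],s["D"],s["cam_to_world"])
E
```

```text
pics
{'clock': 0.0, 'joint_pos': array([ 8.89298131e+01,  2.05910046e+01,  6.33678270e-01, -2.16849018e-02,
       -7.01367798e+01, -1.65083525e+01]), 'qvel': array([ 0.06045285,  0.0482913 , -0.04884732,  0.09205608,  0.07167621,
        0.09082136]), 'tau': array([ 6.83572307e-04, -5.82715702e+01,  2.93057334e+01,  6.99730799e+00,
        7.06884879e-03, -1.45002259e-04]), 'tool_pos': array([0.20370121, 0.64296181, 0.20182195]), 'orientation': array([ 1.79903980e+02, -7.19864178e-03, -1.75859182e+01]), 'force': array([-0.64622713, -0.42902172, -0.3419639 ]), 'moment': array([-0.00891976,  0.00087433, -0.03191965]), 'opening': 0.08765265382193829}
scene [[445.79646546   0.         314.13389   ]
 [  0.         445.79646546 208.48292833]
 [  0.           0.           1.        ]] [-0.05017584  0.          0.          0.          0.        ] [[-0.83784272  0.33686663 -0.42958171  1.05648891]
 [ 0.54563499  0.54179792 -0.63932579  0.83367603]
 [ 0.01737895 -0.77004927 -0.63774767  0.9276652 ]
 [ 0.          0.          0.          1.        ]]
top [[401.6795806    0.         317.08285714]
 [  0.         401.6795806  199.42712172]
 [  0.           0.           1.        ]] [-0.0771596  0.         0.         0.         0.       ] [[-0.01410019 -0.99381746  0.11012743  0.39681369]
 [-0.99980149  0.01246245 -0.01554552  0.01945574]
 [ 0.01407695 -0.11032476 -0.9937959   1.19218859]
 [ 0.          0.          0.          1.        ]]
```

View pics/scene0.png

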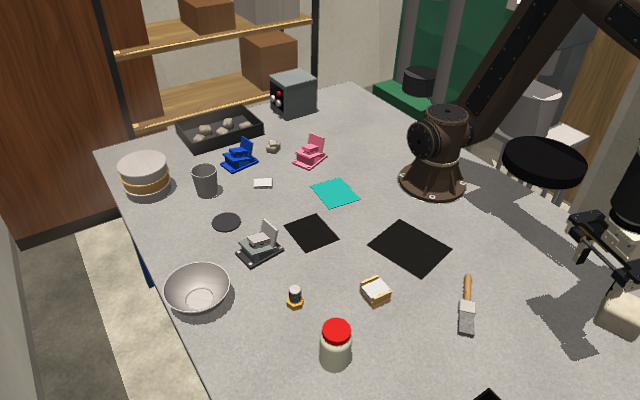

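View pics/top0.png

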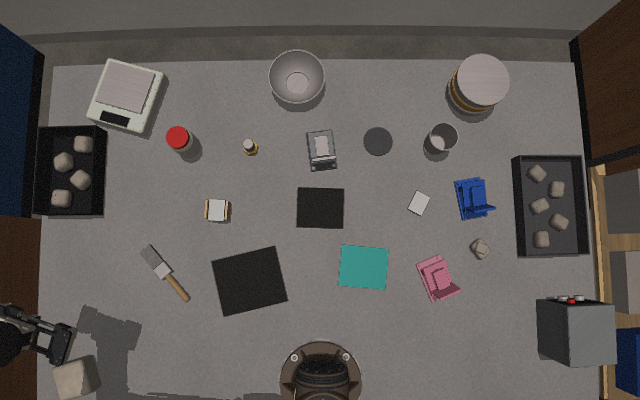

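Grey fixture at top-image (322,150); blue (473,198) and pink (437,278) are excluded by colour. Small black mat is at (320,208), against the larger black (250,280) and turquoise (363,266) ones. Rack with thick plate is at (216,210), thin plate at (418,203). I'll confirm this in an enlarged crop and measure.

```bash
cat > h.py <<'E'
import numpy as np,cv2
from scipy.spatial.transform import Rotation as R
from plant import ctrl,cams,order
def tool(o=None):
    o=o or ctrl.get_obs(); T=np.eye(4); T[:3,:3]=R.from_euler('xyz',o["orientation"],degrees=True).as_matrix(); T[:3,3]=o["tool_pos"]; return T
def snap(n,name=None):
    T=tool(); s=cams.snapshot(n)
    s["T"]=T@s["T_tool_cam"] if n=="wrist" else s["cam_to_world"]
    if name: cv2.imwrite(f"pics/{name}.png",s["img"][:,:,::-1])
    return s
def onplane(s,px,z):
    u=cv2.undistortPoints(np.float64(px).reshape(-1,1,2),s["K"],s["D"]).reshape(-1,2)
    d=np.c_[u,np.ones(len(u))]@s["T"][:3,:3].T; c=s["T"][:3,3]
    return c+d*((z-c[2])/d[:,2])[:,None]
def proj(s,P):
    Ti=np.linalg.inv(s["T"]); 
    return cv2.projectPoints(np.float64(P).reshape(-1,1,3),cv2.Rodrigues(Ti[:3,:3])[0],Ti[:3,3],s["K"],s["D"])[0].reshape(-1,2)
def rect(s,m,z):
    """largest blob of mask -> world rect on plane z: centre, size, yaw of long axis"""
    c=max(cv2.findContours(m.astype(np.uint8),cv2.RETR_EXTERNAL,cv2.CHAIN_APPROX_NONE)[0],key=cv2.contourArea)
    P=onplane(s,c.reshape(-1,2),z)[:,:2]
    (x,y),(w,h),a=cv2.minAreaRect((P*1000).astype(np.float32))
    if w<h: w,h,a=h,w,a+90
    return np.round([x,y,w,h,(a+90)%180-90],1)
def win(shape,x0,y0,x1,y1):
    m=np.zeros(shape[:2],bool); m[y0:y1,x0:x1]=1; return m
E
python3 - <<'E'
from h import *
s=snap("top"); im=s["img"]; hsv=cv2.cvtColor(im,cv2.COLOR_RGB2HSV); V=hsv[...,2].astype(int); S=hsv[...,1]
w=lambda *a: win(im.shape,*a)
wh=(V>170)&(S<45)
print("thick",rect(s,wh&w(195,190,240,230),.038))
print("thin",rect(s,wh&w(400,185,440,225),.012))
print("mat",rect(s,(V<50)&w(285,175,355,240),.003))
print("fix(z.01)",rect(s,((V<75)|(V>150))&w(295,120,350,180),.01))
for n,p in dict(fix=(322,150),bolt=(250,147),disc=(378,141),tin=(443,138),jar=(178,138),stone=(480,248)).items(): print(n,onplane(s,p,.02).round(3))
c=im[115:240,190:450]; cv2.imwrite("pics/crop1.png",cv2.resize(c,None,fx=3,fy=3,interpolation=cv2.INTER_CUBIC)[:,:,::-1])
print(V[150:153,300:345:3],ctrl.get_obs()["clock"])
s=snap("wrist"); print(s["K"],s["D"],s["T_tool_cam"].round(3))
E
```

```text
thick [497.7 292.4  57.9  43.3  -0.7]
thin [ 513.9 -301.5   60.    42.8  -28.7]
mat [504.7  -7.7 137.4 116.5  89.2]
fix(z.01) [675.7 -13.1 119.6  78.2   7.3]
fix [[ 0.675 -0.016  0.02 ]]
bolt [[0.687 0.199 0.02 ]]
disc [[ 0.701 -0.184  0.02 ]]
tin [[ 0.709 -0.383  0.02 ]]
jar [[0.718 0.417 0.02 ]]
stone [[ 0.376 -0.478  0.02 ]]
[[130 125 125  63 118  99 162 162 160 164 118  97 128 118 119]
 [128 125 129  62 117  99 159 159 160 161 118  99 128 124 123]
 [124 128 129  51 119 109 161 160 160 164 117  99 127 122 126]] 0.15
[[350.87771222   0.         322.97222405]
 [  0.         350.87771222 196.18136766]
 [  0.           0.           1.        ]] [-0.05814667  0.          0.          0.          0.        ] [[-0.    -0.958 -0.288  0.079]
 [ 1.    -0.    -0.001  0.001]
 [ 0.001 -0.288  0.958 -0.183]
 [ 0.     0.     0.     1.   ]]
```

View pics/crop1.png

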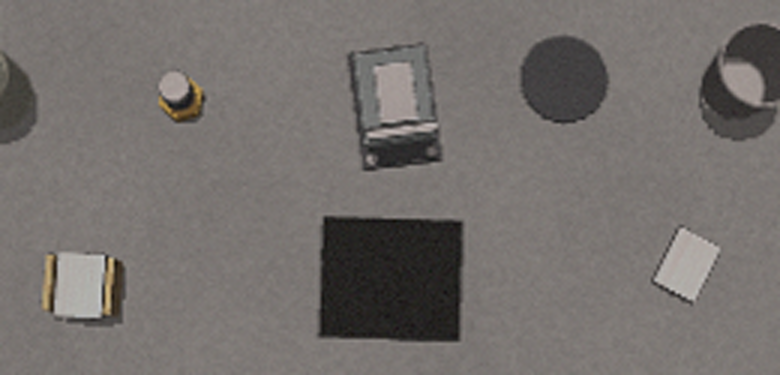

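The crop shows the rack and thick plate at crop (80,285), small black mat (390,278), grey fixture with its backstop on the robot side (400,135), and thin plate (687,265). The grey fixture fits the description, and the black mat measures 137x117 mm, matching the 140x120 one. Next I move over the rack.

```bash
cat >> h.py <<'E'
def go(x,y,z,yaw):
    """mm, deg -> offset (tool axes, mm) and roll (rad) from the measured pose"""
    o=ctrl.get_obs(); T=tool(o); y0=o["orientation"][2]
    d=T[:3,:3].T@(np.array([x,y,z])/1000-T[:3,3])*1000
    print("offset",d.round(1),"roll",round(-np.radians((yaw-y0+180)%360-180),4),"| at",(T[:3,3]*1000).round(1),o["orientation"].round(2),"F",o["force"].round(1),"open",round(o["opening"]*1000,1),"t",round(o["clock"],2))
E
python3 -c "
from h import *
go(498,292,150,-90.7)"
```

```text
offset [386.5 245.9  52.5] roll 1.2762 | at [203.8 643.2 202.2] [ 1.7994e+02 -1.0000e-02 -1.7580e+01] F [-0.3 -0.6  0.1] open 87.6 t 0.2
```

>>> jog_arm(motion=[{"offset":[386.5,246,52],"roll":1.276,"hand":87.6},{"offset":[386.5,246,52],"roll":1.276,"hand":87.6},{"offset":[386.5,246,52],"roll":1.276,"hand":87.6},{"offset":[386.5,246,52],"roll":1.276,"hand":87.6},{"offset":[386.5,246,52],"roll":1.276,"hand":87.6},{"offset":[386.5,246,52],"roll":1.276,"hand":87.6},{"offset":[386.5,246,52],"roll":1.276,"hand":87.6},{"offset":[386.5,246,52],"roll":1.276,"hand":87.6},{"offset":[386.5,246,52],"roll":1.276,"hand":87.6},{"offset":[386.5,246,52],"roll":1.276,"hand":87.6},{"offset":[386.5,246,52],"roll":1.276,"hand":87.6},{"offset":[386.5,246,52],"roll":1.276,"hand":87.6},{"offset":[386.5,246,52],"roll":1.276,"hand":87.6},{"offset":[386.5,246,52],"roll":1.276,"hand":87.6},{"offset":[386.5,246,52],"roll":1.276,"hand":87.6}])

```text
clock: 1.45
tool_pos: [0.4977, 0.293, 0.1509]
orientation: [-180.0, 0.0, -90.6]
force: [-0.2, -0.2, 0.3]
opening: 0.0877
```

```bash
python3 - <<'E'
from h import *
s=snap("wrist","w1"); im=s["img"]; hsv=cv2.cvtColor(im,cv2.COLOR_RGB2HSV); V=hsv[...,2].astype(int); S=hsv[...,1]
c=proj(s,[[.498,.292,.038]])[0].astype(int); print(c,im[c[1],c[0]])
m=((V>170)&(S<30)&win(im.shape,c[0]-110,c[1]-90,c[0]+110,c[1]+90)).astype(np.uint8)
print(rect(s,m,.038))
go(498,292,150,-90.7)
E
```

```text
[323 183] [153 149 140]
[563.8 308.1 163.4  88.7 -71.1]
offset [ 1.3 -0.5  1. ] roll 0.0018 | at [497.5 293.3 151. ] [-1.7999e+02  2.0000e-02 -9.0600e+01] F [0.5 0.2 0.3] open 87.5 t 1.5
```

View pics/w1.png

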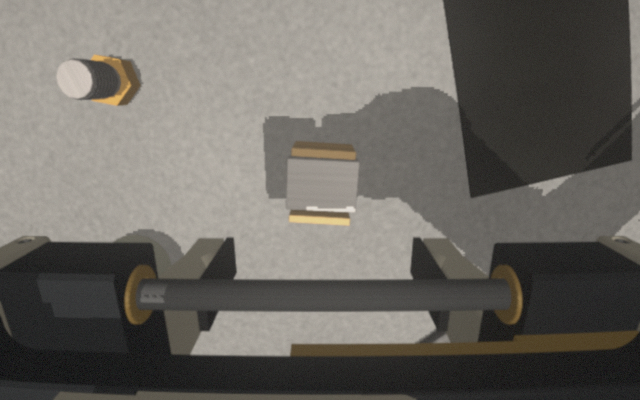

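The plate lies in gripper shadow at x 287–358, y 157–212, with the rack's walls above and below it. I'll compute from its edge pixels.

```bash
python3 - <<'E'
from h import *
s=snap("wrist"); im=s["img"]; 
for r in (165,185,200): print(r,im[r,280:296].sum(1)//3,im[r,350:366].sum(1)//3)
for c in (300,323,345): print(c,im[150:166,c].sum(1)//3,im[204:222,c].sum(1)//3)
V=im.sum(2)//3
def e(a,i0):  # strongest step
    d=np.abs(np.diff(a.astype(int))); return i0+d.argmax()+.5
L=[(e(V[r,280:296],280),r) for r in range(166,198,4)]; Rr=[(e(V[r,350:366],350),r) for r in range(166,198,4)]
for E in (L,Rr):
    P=onplane(s,E,.038)*1000; k=np.polyfit(P[:,1],P[:,0],1); print("x edge",P[:,0].mean().round(1),"dx/dy deg",np.degrees(np.arctan(k[0])).round(1),P[:,0].round(1))
print(onplane(s,[(323,157.5),(323,211)],.038).round(4))
E
```

```text
165 [111 113 113 113 115 112 116 131 145 146 149 149 150 147 150 151] [154 155 155 155 155 155 153 153 139 121 109 111 112 109 109 110]
185 [110 109 112 112 112 112 124 138 147 147 150 147 147 147 146 147] [150 151 149 151 147 148 142 126 111 110 113 109 107 108 108 107]
200 [167 165 165 166 164 154 142 142 142 143 145 146 143 143 144 143] [147 148 150 149 147 146 156 161 165 161 163 161 163 162 162 162]
300 [129 127 128 129 127 119 103  94 111 136 149 149 151 150 153 149] [149 146 144 142 142 126 101  90  89  93 104 145 182 192 191 192 191 187]
323 [122 128 132 128 130 128 126 114 101 110 135 149 152 153 153 152] [148 148 147 152 182 207 182 118  87  88  88 101 137 178 190 194 193 194]
345 [100 120 129 129 131 128 130 127 116 103 109 133 150 152 154 156] [149 153 154 167 187 214 213 186 119  88  89  89  98 127 165 189 195 192]
x edge 529.9 dx/dy deg 5.9 [528.4 529.4 529.5 529.6 529.8 530.8 531.  531.1]
x edge 468.6 dx/dy deg 4.8 [467.4 468.2 468.2 468.1 468.9 468.8 469.7 469.6]
[[0.4978 0.2691 0.038 ]
 [0.4983 0.3173 0.038 ]]
```

```bash
python3 -c "
from h import *
go(499.2,293.2,33,-94.3)"
```

```text
offset [  0.2  -1.7 118. ] roll 0.065 | at [497.4 293.4 151. ] [-1.7998e+02  2.0000e-02 -9.0570e+01] F [-0.1 -0.7  0.7] open 87.7 t 1.55
```

>>> jog_arm(motion=[{"offset":[0,-1.7,40],"roll":0.065,"hand":87.6},{"offset":[0,-1.7,80],"roll":0.065,"hand":87.6},{"offset":[0,-1.7,105],"roll":0.065,"hand":87.6},{"offset":[0,-1.7,118],"roll":0.065,"hand":87.6},{"offset":[0,-1.7,118],"roll":0.065,"hand":87.6},{"offset":[0,-1.7,118],"roll":0.065,"hand":75},{"offset":[0,-1.7,118],"roll":0.065,"hand":64},{"offset":[0,-1.7,118],"roll":0.065,"hand":55},{"offset":[0,-1.7,118],"roll":0.065,"hand":55},{"offset":[0,-1.7,118],"roll":0.065,"hand":55},{"offset":[0,-1.7,118],"roll":0.065,"hand":55},{"offset":[0,-1.7,118],"roll":0.065,"hand":55}])

```text
clock: 2.55
tool_pos: [0.4999, 0.2923, 0.0332]
orientation: [-180.0, 0.0, -94.4]
force: [0.2, -0.2, -0.8]
opening: 0.0558
```

```bash
python3 -c "
from h import *
go(510,-7,120,0)"
```

```text
offset [297.6 -33.2 -86.9] roll -1.6479 | at [499.9 292.3  33.2] [-1.7997e+02  4.0000e-02 -9.4420e+01] F [ 0.2 -0.2 -0.8] open 55.8 t 2.55
```

Opening of 55.8 mm on a 62 mm plate is odd, so I take a look.

```bash
python3 -c "
from h import *
s=snap('wrist','w2'); go(499.2,293.2,33,-94.3)
print(proj(s,[tool()[:3,3]]))"
```

```text
offset [-1.   0.7  0.1] roll -0.0021 | at [499.8 292.2  33.1] [-1.7999e+02  2.0000e-02 -9.4420e+01] F [ 0.2 -0.2  0.2] open 54.8 t 2.6
[[324.01317937 236.37181207]]
```

View pics/w2.png

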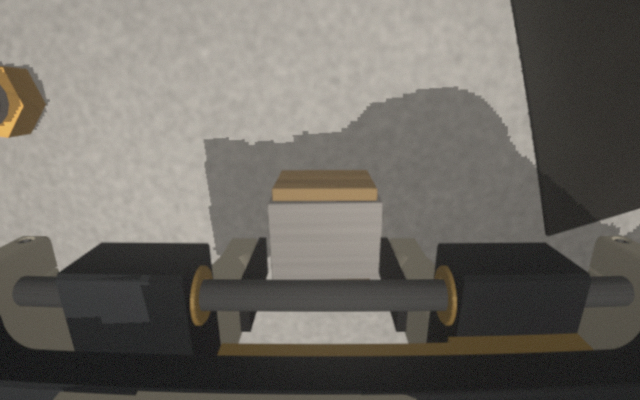

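The image shows the fingers at both plate ends (270 and 381, row 240), so I squeeze further and check.

>>> jog_arm(motion=[{"offset":[0,0,0],"roll":0,"hand":40},{"offset":[0,0,0],"roll":0,"hand":40},{"offset":[0,0,0],"roll":0,"hand":40},{"offset":[0,0,0],"roll":0,"hand":40},{"offset":[0,0,-3],"roll":0,"hand":40},{"offset":[0,0,-6],"roll":0,"hand":40}])

```text
clock: 3.1
tool_pos: [0.4997, 0.2921, 0.0388]
orientation: [180.0, -0.0, -94.4]
force: [0.1, 0.1, 0.7]
opening: 0.0398
```

```bash
python3 -c "
from h import *
s=snap('wrist','w3'); go(510,-7,120,0)
im=s['img']; b=cv2.imread('pics/w2.png')[:,:,::-1]; cv2.imwrite('pics/cmp.png',np.vstack([b[150:350,160:480],im[150:350,160:480]])[:,:,::-1])"
```

```text
offset [297.8 -32.9 -80.5] roll -1.6476 | at [500.1 292.5  39.6] [-1.7997e+02  2.0000e-02 -9.4400e+01] F [ 0.3 -0.1  1.1] open 39.9 t 3.15
```

View pics/cmp.png

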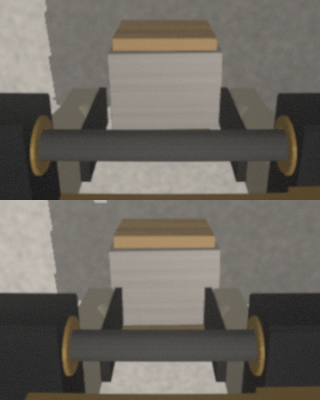

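In both images the fingers pass over the plate. From the finger images (87.6 mm spans 178 px, so depth is about 171 mm), the visible tips sit about 25 mm behind the reported TCP, not 11 mm ahead of it. The plate itself was located consistently by two cameras. So the tool is effectively about 36 mm shorter than stated. I'll open and go lower carefully.

>>> jog_arm(motion=[{"offset":[0,0,-3],"roll":0,"hand":87.6},{"offset":[0,0,-3],"roll":0,"hand":87.6},{"offset":[0,0,-3],"roll":0,"hand":87.6},{"offset":[0,0,-3],"roll":0,"hand":87.6},{"offset":[0,0,0],"roll":0,"hand":87.6},{"offset":[0,0,10],"roll":0,"hand":87.6},{"offset":[0,0,20],"roll":0,"hand":87.6},{"offset":[0,0,28],"roll":0,"hand":87.6},{"offset":[0,0,34],"roll":0,"hand":87.6},{"offset":[0,0,37],"roll":0,"hand":87.6},{"offset":[0,0,39],"roll":0,"hand":87.6},{"offset":[0,0,39],"roll":0,"hand":75},{"offset":[0,0,39],"roll":0,"hand":65},{"offset":[0,0,39],"roll":0,"hand":55},{"offset":[0,0,39],"roll":0,"hand":55},{"offset":[0,0,39],"roll":0,"hand":55},{"offset":[0,0,39],"roll":0,"hand":55},{"offset":[0,0,39],"roll":0,"hand":55}])

```text
clock: 4.65
tool_pos: [0.4999, 0.2924, 0.0002]
orientation: [-180.0, 0.0, -94.4]
force: [-0.4, -0.9, 3.0]
opening: 0.0616
```

```bash
python3 -c "
from h import *
s=snap('wrist','w4'); go(510,-7,120,0)"
```

```text
offset [ 297.7  -33.2 -120. ] roll -1.6476 | at [4.998e+02 2.924e+02 2.000e-01] [-1.7998e+02  3.0000e-02 -9.4400e+01] F [-0.3  0.1  2.9] open 61.9 t 4.7
```

View pics/w4.png

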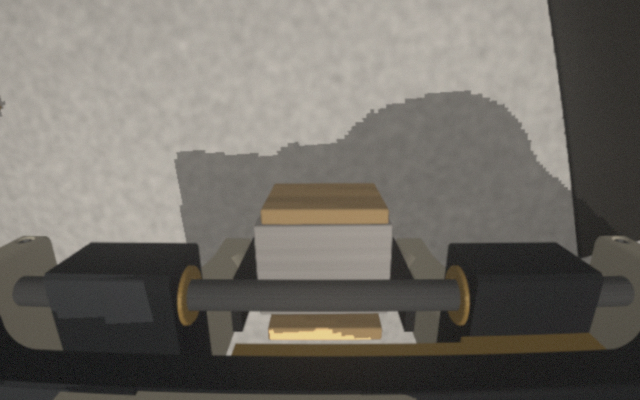

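Gripped: opening is 61.9 mm and the plate lies between the pads. I lift and carry it to the mat.

>>> jog_arm(motion=[{"offset":[0,0,-15],"roll":0,"hand":50},{"offset":[0,0,-35],"roll":0,"hand":50},{"offset":[0,0,-60],"roll":0,"hand":50},{"offset":[40,-4,-70],"roll":-0.077,"hand":50},{"offset":[80,-8,-70],"roll":-0.077,"hand":50},{"offset":[120,-12,-70],"roll":-0.077,"hand":50},{"offset":[160,-16,-70],"roll":-0.077,"hand":50},{"offset":[200,-20,-70],"roll":-0.077,"hand":50},{"offset":[240,-24,-60],"roll":-0.077,"hand":50},{"offset":[275,-26,-45],"roll":-0.077,"hand":50},{"offset":[298,-28,-30],"roll":-0.077,"hand":50},{"offset":[298,-28,-20],"roll":-0.077,"hand":50},{"offset":[298,-28,-20],"roll":-0.077,"hand":50},{"offset":[298,-28,-20],"roll":-0.077,"hand":50}])

```text
clock: 5.87
tool_pos: [0.5045, -0.0072, 0.0195]
orientation: [179.9, -0.0, -90.0]
force: [0.3, 0.5, -0.6]
opening: 0.062
```

```bash
python3 -c "
from h import *
s=snap('wrist','w5'); go(505,-8,-15,-90)"
```

```text
offset [ 1.4  0.1 35. ] roll 0.0005 | at [505.1  -6.6  20. ] [-1.7999e+02 -1.0000e-02 -8.9970e+01] F [ 0.7 -0.3 -1.2] open 61.5 t 5.92
```

>>> jog_arm(motion=[{"offset":[0,0,15],"roll":0,"hand":50},{"offset":[0,0,28],"roll":0,"hand":50},{"offset":[0,0,32],"roll":0,"hand":50},{"offset":[0,0,34],"roll":0,"hand":50},{"offset":[0,0,35.5],"roll":0,"hand":50},{"offset":[0,0,35.5],"roll":0,"hand":50},{"offset":[0,0,35.5],"roll":0,"hand":50}])

```text
clock: 6.5
tool_pos: [0.5052, -0.0067, -0.0151]
orientation: [-179.9, 0.0, -90.0]
force: [0.4, -0.1, -1.0]
opening: 0.0615
```

>>> jog_arm(motion=[{"offset":[0,0,1],"roll":0,"hand":50},{"offset":[0,0,1.5],"roll":0,"hand":50},{"offset":[0,0,2],"roll":0,"hand":50},{"offset":[0,0,2],"roll":0,"hand":50}])

```text
clock: 6.83
tool_pos: [0.505, -0.007, -0.0169]
orientation: [-180.0, 0.0, -90.0]
force: [-2.4, 1.3, 6.9]
opening: 0.0619
```

Contact came at rep z −16.9 against −16.8 predicted. Now I release, lift and turn.

>>> jog_arm(motion=[{"offset":[0,0,-0.5],"roll":0,"hand":66},{"offset":[0,0,-0.5],"roll":0,"hand":75},{"offset":[0,0,-0.5],"roll":0,"hand":87.6},{"offset":[0,0,-0.5],"roll":0,"hand":87.6},{"offset":[0,0,-0.5],"roll":0,"hand":87.6},{"offset":[0,0,-30],"roll":0,"hand":87.6},{"offset":[0,0,-70],"roll":-1.571,"hand":87.6},{"offset":[0,0,-110],"roll":-1.571,"hand":87.6},{"offset":[0,0,-110],"roll":-1.571,"hand":87.6},{"offset":[0,0,-110],"roll":-1.571,"hand":87.6},{"offset":[0,0,-110],"roll":-1.571,"hand":87.6},{"offset":[0,0,-110],"roll":-1.571,"hand":87.6},{"offset":[0,0,-110],"roll":-1.571,"hand":87.6},{"offset":[0,0,-110],"roll":-1.571,"hand":87.6},{"offset":[0,0,-110],"roll":-1.571,"hand":87.6},{"offset":[0,0,-110],"roll":-1.571,"hand":87.6},{"offset":[0,0,-110],"roll":-1.571,"hand":87.6},{"offset":[0,0,-110],"roll":-1.571,"hand":87.6},{"offset":[0,0,-110],"roll":-1.571,"hand":87.6},{"offset":[0,0,-110],"roll":-1.571,"hand":87.6}])

```text
clock: 8.5
tool_pos: [0.5046, -0.0071, 0.0921]
orientation: [180.0, 0.0, 0.2]
force: [-0.3, 0.2, 0.1]
opening: 0.0877
```

```bash
python3 - <<'E'
from h import *
s=snap('wrist','w6'); im=s["img"]; V=im.sum(2)//3
c=proj(s,[[.505,-.007,.021]])[0].astype(int); print(c)
w=win(im.shape,c[0]-70,c[1]-80,c[0]+70,c[1]+60)
for t in (90,110,130): print(t,rect(s,(V>t)&w,.021))
go(505,-7,-16,0)
E
```

```text
[321 198]
90 [506.7  -6.   64.8  47.4   1.4]
110 [ 5.063e+02 -5.700e+00  6.240e+01  4.640e+01  2.000e-01]
130 [506.1  -6.   61.9  46.    1.5]
offset [ 4.000e-01 -1.000e-01  1.082e+02] roll -0.0013 | at [504.6  -7.1  92.2] [ 1.8e+02  1.0e-02 -8.0e-02] F [-0.2  0.2  0.3] open 87.7 t 8.55
```

View pics/w6.png

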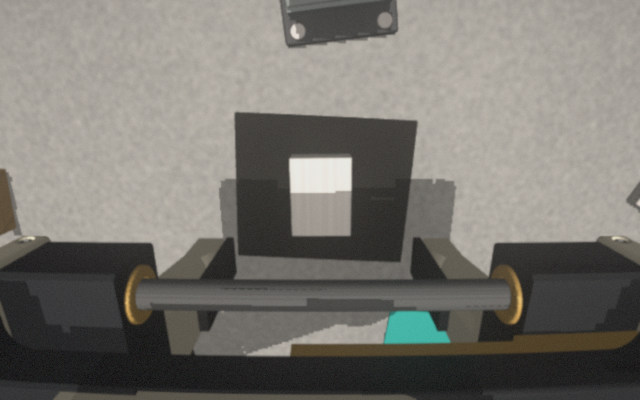

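Plate lies flat on the mat at px (320,197): centre (506,−6), yaw about 1°, size 62x46 as expected. With the hand empty I measure the fixture before regrasping.

>>> jog_arm(motion=[{"offset":[171,6,-50],"roll":0,"hand":87.6},{"offset":[171,6,-50],"roll":0,"hand":87.6},{"offset":[171,6,-50],"roll":0,"hand":87.6},{"offset":[171,6,-50],"roll":0,"hand":87.6},{"offset":[171,6,-50],"roll":0,"hand":87.6},{"offset":[171,6,-50],"roll":0,"hand":87.6},{"offset":[171,6,-50],"roll":0,"hand":87.6},{"offset":[171,6,-50],"roll":0,"hand":87.6}])

```text
clock: 9.22
tool_pos: [0.6745, -0.0131, 0.1414]
orientation: [180.0, 0.1, -0.1]
force: [-1.0, 0.3, -0.8]
opening: 0.0877
```

```bash
python3 - <<'E'
from h import *
s=snap('wrist','w7'); im=s["img"]
go(675,-13,100,7)
c=proj(s,[[.676,-.013,.062]])[0].astype(int); print(c)
x0,y0=max(c[0]-133,0),max(c[1]-130,0)
print(x0,y0); cv2.imwrite('pics/w7c.png',cv2.resize(im[y0:y0+195,x0:x0+266],None,fx=3,fy=3,interpolation=cv2.INTER_CUBIC)[:,:,::-1])
E
```

```text
offset [ 0.6 -0.1 41.8] roll -0.1232 | at [674.4 -13.1 141.8] [ 1.8e+02  7.0e-02 -6.0e-02] F [-0.8 -0.1 -0.3] open 87.6 t 9.27
[321 193]
188 63
```

View pics/w7c.png

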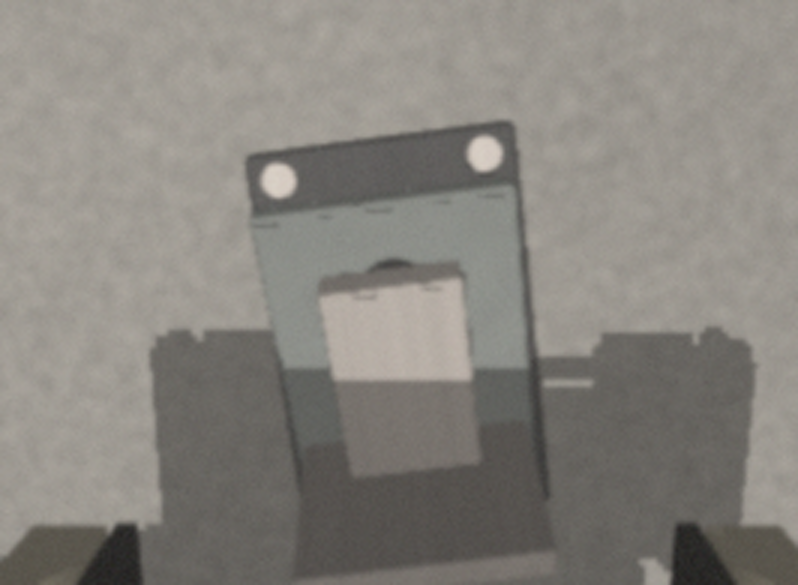

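The crop shows the bed's pale top with corners at crop (320,293), (465,277), (481,464), (352,477). The backstop is at the bottom, towards the robot, with a top edge about (295,580)–(555,553).

```bash
python3 - <<'E'
from h import *
s=snap('wrist')
f=lambda p:(np.array(p)-1)/3+np.array([188,63])
H=onplane(s,f([(320,293),(465,277)]),.06925)*1000; L=onplane(s,f([(352,477),(481,464)]),.05475)*1000
B=onplane(s,f([(256,216),(514,183)]),.01)*1000
print(H.round(1),L.round(1))
h,l=H.mean(0),L.mean(0); d=(h-l)[:2]; print("len",np.hypot(*d),"exp",56*np.cos(np.radians(15)),"yaw",np.degrees(np.arctan2(d[1],d[0])))
for E in (H,L):
    e=(E[0]-E[1])[:2]; print("w",np.hypot(*e),"yaw",np.degrees(np.arctan2(-e[0],e[1])))
print("seat",(h+l)/2)
# base bolts on plane z=.014
T=onplane(s,f([(295,580),(555,553)]),.062+.0267)*1000; print("backstop top",T.round(1),np.hypot(*(T[0]-T[1])[:2]))
E2=onplane(s,f([(248,156),(513,122)]),.010)*1000; e=(E2[0]-E2[1])[:2]; print("base front edge",E2.round(1),np.hypot(*e),np.degrees(np.arctan2(-e[0],e[1])))
E
```

```text
[[703.8   7.3  69.3]
 [707.7 -28.3  69.3]] [[649.9   1.   54.8]
 [653.7 -34.2  54.8]]
len 54.275259780620985 exp 54.09184627218782 yaw 6.46372256792169
w 35.78134318306311 yaw 6.294228897183162
w 35.41347692685066 yaw 6.06822067076632
seat [678.77787154 -13.53871677  62.        ]
backstop top [[635.7  13.7  88.7]
 [643.  -50.3  88.7]] 64.34495391373548
base front edge [[733.1  32.4  10. ]
 [742.6 -44.9  10. ]] 77.86248153604157 7.038581984140514
```

Seat is at (678.8,−13.5,62), yaw 6.4°. The base front edge and backstop top agree within 1 mm. Now back to the plate.

```bash
python3 -c "
from h import *
go(506.2,-5.9,-16,1)"
```

```text
offset [-168.2   -7.1  158.2] roll -0.0179 | at [674.6 -13.  142.1] [ 1.8e+02  4.0e-02 -3.0e-02] F [ 0.2 -0.3 -0.1] open 87.4 t 9.32
```

>>> jog_arm(motion=[{"offset":[-40,-2,5],"roll":-0.018,"hand":87.6},{"offset":[-80,-4,10],"roll":-0.018,"hand":87.6},{"offset":[-120,-6,30],"roll":-0.018,"hand":87.6},{"offset":[-155,-7.1,50],"roll":-0.018,"hand":87.6},{"offset":[-168.2,-7.1,80],"roll":-0.018,"hand":87.6},{"offset":[-168.2,-7.1,80],"roll":-0.018,"hand":87.6},{"offset":[-168.2,-7.1,115],"roll":-0.018,"hand":87.6},{"offset":[-168.2,-7.1,140],"roll":-0.018,"hand":87.6},{"offset":[-168.2,-7.1,152],"roll":-0.018,"hand":87.6},{"offset":[-168.2,-7.1,158],"roll":-0.018,"hand":87.6},{"offset":[-168.2,-7.1,158],"roll":-0.018,"hand":70},{"offset":[-168.2,-7.1,158],"roll":-0.018,"hand":55},{"offset":[-168.2,-7.1,158],"roll":-0.018,"hand":40},{"offset":[-168.2,-7.1,158],"roll":-0.018,"hand":36},{"offset":[-168.2,-7.1,158],"roll":-0.018,"hand":36},{"offset":[-168.2,-7.1,158],"roll":-0.018,"hand":36},{"offset":[-168.2,-7.1,158],"roll":-0.018,"hand":36},{"offset":[-168.2,-7.1,158],"roll":-0.018,"hand":36}])

```text
clock: 10.82
tool_pos: [0.5077, -0.0059, -0.0153]
orientation: [-180.0, -0.0, 1.0]
force: [-1.1, -0.9, 4.9]
opening: 0.0455
```

```bash
python3 -c "
from h import *
go(678.3,-13.5,62,6.4)"
```

```text
offset [170.4  10.7 -77.2] roll -0.0934 | at [507.7  -5.9 -15.3] [-1.7999e+02 -3.0000e-02  1.0500e+00] F [-1.1 -0.9  4.9] open 45.5 t 10.82
```

>>> jog_arm(motion=[{"offset":[0,0,-15],"roll":0,"hand":36},{"offset":[0,0,-50],"roll":0,"hand":36},{"offset":[0,0,-90],"roll":0,"hand":36},{"offset":[0,0,-110],"roll":-0.093,"hand":36},{"offset":[40,3,-110],"roll":-0.093,"hand":36},{"offset":[80,5,-110],"roll":-0.093,"hand":36},{"offset":[120,8,-110],"roll":-0.093,"hand":36},{"offset":[150,10,-110],"roll":-0.093,"hand":36},{"offset":[171.6,10.7,-110],"roll":-0.093,"hand":36},{"offset":[171.6,10.7,-105],"roll":-0.093,"hand":36},{"offset":[171.6,10.7,-90],"roll":-0.093,"hand":36},{"offset":[171.6,10.7,-80],"roll":-0.093,"hand":36},{"offset":[171.6,10.7,-77],"roll":-0.093,"hand":36},{"offset":[171.6,10.7,-77],"roll":-0.093,"hand":36}])

```text
clock: 11.98
tool_pos: [0.6778, -0.0137, 0.0598]
orientation: [180.0, 0.2, 6.4]
force: [0.3, 0.4, -1.3]
opening: 0.0457
```

```bash
python3 - <<'E'
from h import *
go(679.5,-13.5,49,6.4)
s=snap('wrist','w8'); im=s['img']
cv2.imwrite('pics/w8c.png',cv2.resize(im[100:350,150:490],None,fx=2.2,fy=2.2,interpolation=cv2.INTER_CUBIC)[:,:,::-1])
E
```

```text
offset [ 1.8 -0.  10.8] roll -0.0005 | at [677.8 -13.7  59.8] [1.7999e+02 1.7000e-01 6.3700e+00] F [ 0.3  0.4 -1.3] open 45.7 t 11.98
```

View pics/w8c.png

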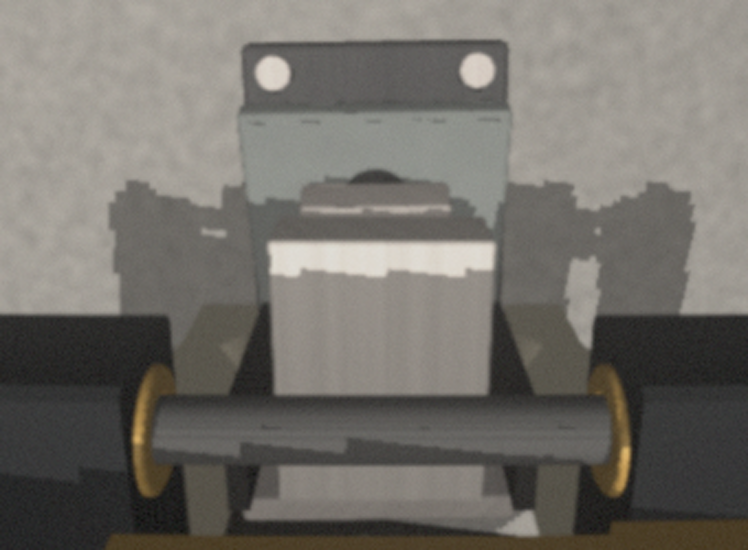

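The plate is held square over the bed. Its far end is at crop row 241 and the backstop top is just behind its near end (rows 497–520).

```bash
python3 - <<'E'
from h import *
s=snap('wrist'); f=lambda p:(np.array(p)-.5)/2.2+np.array([150,100])
a=np.radians(6.4); ax=np.array([np.cos(a),np.sin(a),0]); ay=np.array([-np.sin(a),np.cos(a),0]); o=np.array([678.8,-13.5,0])
for z in (.0958,.0978):
    P=onplane(s,f([(270,241),(494,241),(278,497),(487,497)]),z)*1000-o; print(z,"u",(P@ax).round(1),"v",(P@ay).round(1))
go(679.5,-13.5,49,6.4)
E
```

```text
0.0958 u [ 27.7  27.7 -33.8 -33.8] v [ 21.6 -23.7  22.6 -24.9]
0.0978 u [ 28.4  28.4 -32.3 -32.3] v [ 21.3 -23.4  22.2 -24.6]
offset [ 0.3  0.  12.7] roll -0.0001 | at [679.2 -13.5  61.7] [ 1.7999e+02 -1.0000e-02  6.3900e+00] F [-0.8  0.1 -1.6] open 45.6 t 12.08
```

>>> jog_arm(motion=[{"offset":[1.6,-1,0],"roll":0,"hand":36},{"offset":[1.6,-1,6],"roll":0,"hand":36},{"offset":[1.6,-1,10],"roll":0,"hand":36},{"offset":[1.6,-1,12],"roll":0,"hand":36},{"offset":[1.6,-1,13],"roll":0,"hand":36},{"offset":[1.6,-1,14],"roll":0,"hand":36},{"offset":[1.6,-1,15],"roll":0,"hand":36},{"offset":[1.6,-1,15],"roll":0,"hand":36}])

```text
clock: 12.75
tool_pos: [0.6817, -0.0121, 0.0474]
orientation: [180.0, -0.1, 6.4]
force: [-1.5, 1.1, 6.6]
opening: 0.0457
```

>>> jog_arm(motion=[{"offset":[0,0,1],"roll":0,"hand":36},{"offset":[0,0,2],"roll":0,"hand":36},{"offset":[0,0,3],"roll":0,"hand":36},{"offset":[0,0,3],"roll":0,"hand":36}])

```text
clock: 13.08
tool_pos: [0.6823, -0.012, 0.045]
orientation: [180.0, -0.2, 6.4]
force: [-1.5, 1.1, 9.4]
opening: 0.0456
```

```bash
python3 - <<'E'
from h import *
s=snap('wrist','w9'); im=s['img']; go(679.5,-13.5,49,6.4)
E
```

```text
offset [-2.9  1.1 -3.9] roll 0.0003 | at [682.3 -12.1  45.2] [179.99  -0.19   6.42] F [-1.9  1.9  8.6] open 45.5 t 13.13
```

Force is rising about 1 N/mm, so the bed is giving rather than the plate pivoting. I push a bit further to see whether the plate turns in the pads.

>>> jog_arm(motion=[{"offset":[0,0,1],"roll":0,"hand":36},{"offset":[0,0,2],"roll":0,"hand":36},{"offset":[0,0,3],"roll":0,"hand":36},{"offset":[0,0,4],"roll":0,"hand":36},{"offset":[0,0,5],"roll":0,"hand":36},{"offset":[0,0,5],"roll":0,"hand":36}])

```text
clock: 13.63
tool_pos: [0.6817, -0.0122, 0.0401]
orientation: [180.0, -0.1, 6.4]
force: [-3.6, 2.5, 10.7]
opening: 0.0458
```

```bash
python3 - <<'E'
from h import *
go(679.5,-13.5,49,6.4); o=ctrl.get_obs(); print(o["moment"])
s=snap('wrist','w10'); im=s['img']
V=im.sum(2)//3
print(V[180:240:2,324], V[300:340:2,324])
E
```

```text
offset [-2.3  1.  -8.9] roll 0.0001 | at [681.7 -12.2  40.1] [ 1.7999e+02 -1.3000e-01  6.4100e+00] F [-3.6  2.5 10.7] open 45.8 t 13.63
[0.4962042  0.88834756 0.00504021]
[144 145 144 145 141 146 124  82  96 115 110 103 106 108 107 104 107 124
 188 204 204 205 192 144 133 134 136 131 136 133] [101  80  70  70  67  67 121 127 129 128 129 124  92  84  81  84  83  80
  84  79]
```

Force plateaus at about 11 N, so the plate is pivoting. I continue.

>>> jog_arm(motion=[{"offset":[0,0,1],"roll":0,"hand":36},{"offset":[0,0,2],"roll":0,"hand":36},{"offset":[0,0,3],"roll":0,"hand":36},{"offset":[0,0,4],"roll":0,"hand":36},{"offset":[0,0,4],"roll":0,"hand":36}])

```text
clock: 14.1
tool_pos: [0.6814, -0.0122, 0.036]
orientation: [180.0, -0.1, 6.4]
force: [-4.2, 2.1, 10.8]
opening: 0.0455
```

```bash
python3 - <<'E'
from h import *
go(679.5,-13.5,49,6.4); o=ctrl.get_obs(); print(o["moment"])
s=snap('wrist','w11'); im=s['img']
cv2.imwrite('pics/w11c.png',cv2.resize(im[100:350,150:490],None,fx=2.2,fy=2.2,interpolation=cv2.INTER_CUBIC)[:,:,::-1])
E
```

```text
offset [ -2.    1.1 -13. ] roll 0.0 | at [681.4 -12.2  36. ] [ 1.8e+02 -1.0e-01  6.4e+00] F [-4.2  2.1 10.8] open 45.5 t 14.1
[0.70237428 1.2619044  0.0487792 ]
```

View pics/w11c.png

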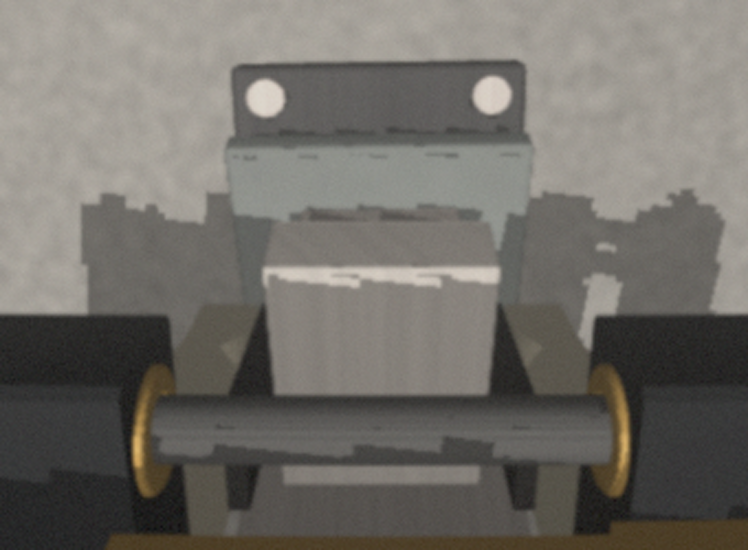

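The plate has turned in the pads and is now near bed angle (the perspective of its two ends gives about 13°). I push 2 mm more to check.

>>> jog_arm(motion=[{"offset":[0,0,1],"roll":0,"hand":36},{"offset":[0,0,2],"roll":0,"hand":36},{"offset":[0,0,2],"roll":0,"hand":36}])

```text
clock: 14.4
tool_pos: [0.6815, -0.0121, 0.0353]
orientation: [180.0, -0.1, 6.4]
force: [-7.6, 1.1, 18.3]
opening: 0.0456
```

>>> jog_arm(motion=[{"offset":[0,0,1],"roll":0,"hand":36},{"offset":[0,0,1.5],"roll":0,"hand":36},{"offset":[0,0,1.5],"roll":0,"hand":36}])

```text
clock: 14.65
tool_pos: [0.6815, -0.0122, 0.0352]
orientation: [180.0, -0.2, 6.4]
force: [-11.4, 2.7, 26.7]
opening: 0.0456
```

The steep rise means the bed bottomed with the plate flat. I back off until the force is light.

>>> jog_arm(motion=[{"offset":[0,0,-2],"roll":0,"hand":36},{"offset":[0,0,-4],"roll":0,"hand":36},{"offset":[0,0,-6],"roll":0,"hand":36},{"offset":[0,0,-8],"roll":0,"hand":36},{"offset":[0,0,-8],"roll":0,"hand":36}])

```text
clock: 15.07
tool_pos: [0.6802, -0.0124, 0.0399]
orientation: [-180.0, 0.0, 6.4]
force: [-4.0, 1.8, 6.4]
opening: 0.0458
```

>>> jog_arm(motion=[{"offset":[0,0,-1],"roll":0,"hand":36},{"offset":[0,0,-1.5],"roll":0,"hand":36},{"offset":[0,0,-1.5],"roll":0,"hand":36}])

```text
clock: 15.32
tool_pos: [0.68, -0.0124, 0.0409]
orientation: [-180.0, 0.1, 6.4]
force: [-4.0, 1.5, 5.1]
opening: 0.0457
```

>>> jog_arm(motion=[{"offset":[0,0,-1],"roll":0,"hand":36},{"offset":[0,0,-1],"roll":0,"hand":36},{"offset":[0,0,-1],"roll":0,"hand":47},{"offset":[0,0,-1],"roll":0,"hand":48},{"offset":[0,0,-1],"roll":0,"hand":50},{"offset":[0,0,-1],"roll":0,"hand":60},{"offset":[0,0,-1],"roll":0,"hand":70},{"offset":[0,0,-1],"roll":0,"hand":87.6},{"offset":[0,0,-1],"roll":0,"hand":87.6},{"offset":[0,0,-1],"roll":0,"hand":87.6},{"offset":[0,0,-30],"roll":0,"hand":87.6},{"offset":[0,0,-65],"roll":0,"hand":87.6},{"offset":[0,0,-100],"roll":0,"hand":87.6},{"offset":[0,0,-100],"roll":0,"hand":60},{"offset":[0,0,-100],"roll":0,"hand":60},{"offset":[0,0,-100],"roll":0,"hand":60}])

```text
clock: 16.65
tool_pos: [0.6805, -0.0123, 0.1402]
orientation: [-180.0, -0.0, 6.4]
force: [0.2, -0.4, -1.0]
opening: 0.0732
```

```bash
python3 - <<'E'
from h import *
go(678.8,-13.5,49,6.4)
s=snap('wrist','w12'); im=s['img']; V=im.sum(2)//3; np.save('w12.npy',im); np.save('w12T.npy',s["T"])
# expected corners of plate top, seat frame
a=np.radians(6.4);b=np.radians(-15)
Rs=R.from_euler('z',6.4,degrees=True)*R.from_euler('y',-15,degrees=True)
C=np.array([[x,y,z] for z in (18,) for x in (-31,31) for y in (-23,23)])
print(proj(s,Rs.apply(C)/1000+[.6788,-.0135,.062]).round(1))
print(proj(s,Rs.apply(C+[2,0,0])/1000+[.6788,-.0135,.062]).round(1))
c=proj(s,Rs.apply([[0,0,18]])/1000+[.6788,-.0135,.062])[0].astype(int); print(c)
for r in (c[1]-25,c[1]-10,c[1],c[1]+15,c[1]+25): print(r,c[0]-50,V[r,c[0]-50:c[0]+50:1])
for k in (c[0]-15,c[0]+15): print(k,c[1]-60,V[c[1]-60:c[1]+70,k])
E
```

```text
offset [-1.8  1.1 91.2] roll -0.0007 | at [680.5 -12.3 140.2] [-1.7997e+02 -2.0000e-02  6.3600e+00] F [ 0.2 -0.4 -1. ] open 73.2 t 16.65
[[352.9 244.3]
 [294.  244.3]
 [356.8 174.1]
 [290.  174.2]]
[[353.  242.3]
 [293.9 242.3]
 [357.  171.6]
 [289.8 171.6]]
[323 211]
186 273 [102 107 105 106 109 105 102  87  79  84  93 107 125 136 136 132 140 160
 184 195 193 193 194 200 198 200 198 197 194 195 192 191 192 194 198 202
 196 199 194 192 196 196 196 199 199 198 197 196 199 201 197 194 195 194
 194 191 193 194 197 200 202 199 198 195 196 193 192 194 198 201 199 198
 198 198 197 198 200 200 199 198 197 188 164 147 144 144 145 146 145 146
 135 112  84  84  99 104 105 103 101 103]
201 273 [101 103 105 104 104 106 108  96  82  76  82  95  98  97 100  98  98 103
 109 119 127 126 127 130 128 130 131 131 128 127 129 127 127 126 128 131
 129 132 128 128 126 128 130 128 128 129 129 127 128 132 129 127 126 129
 128 129 128 128 129 132 134 131 130 129 127 128 125 126 130 131 132 131
 128 131 130 131 131 127 130 130 130 120 106 100  97  99  98  98  97  98
  83  73  70  88 104 105 101 104 104 105]
2
[... 1617 characters left out ...]
 125 124 121 112  91  86  85  86  84  84  84  83  82  85  81  83  86  84
  87 103 111 118 115 118 118 112 109 106 101  99  98  99  97 100 101  99
  98  93  79  62]
338 151 [145 145 145 144 141 144 145 143 139 122 114 112 115 117 120 121 121 122
 123 124 122 123 125 151 183 190 192 191 193 194 191 192 192 191 191 193
 194 192 192 194 193 191 191 190 171 140 128 127 130 128 128 128 128 128
 127 127 129 128 129 128 128 127 128 128 126 129 126 126 126 127 122 126
 127 126 126 127 129 128 127 127 127 126 128 128 125 126 126 126 126 125
 125 127 118 103  91  83  84  83  85  82  85  85  85  83  81  82  84  82
  93 106 114 117 114 114 116 114 108  98 103 102 101 101 101 101 100 100
  98  93  78  62]
```

The plate top's edges are at rows 174/244 and columns 290–354, against 174/244 and 290–356 predicted for the exact seat. It sits back, square and flat. Now I press it with closed fingers.

>>> jog_arm(motion=[{"offset":[-11.8,1,0],"roll":0,"hand":0},{"offset":[-11.8,1,0],"roll":0,"hand":0},{"offset":[-11.8,1,0],"roll":0,"hand":0},{"offset":[-11.8,1,0],"roll":0,"hand":0},{"offset":[-11.8,1,30],"roll":0,"hand":0},{"offset":[-11.8,1,55],"roll":0,"hand":0},{"offset":[-11.8,1,68],"roll":0,"hand":0},{"offset":[-11.8,1,74],"roll":0,"hand":0},{"offset":[-11.8,1,78],"roll":0,"hand":0},{"offset":[-11.8,1,80],"roll":0,"hand":0},{"offset":[-11.8,1,81],"roll":0,"hand":0},{"offset":[-11.8,1,81],"roll":0,"hand":0}])

```text
clock: 17.7
tool_pos: [0.6698, -0.0145, 0.06]
orientation: [-180.0, -0.1, 6.4]
force: [0.2, 0.3, 0.1]
opening: 0.0005
```

>>> jog_arm(motion=[{"offset":[0,0,1],"roll":0,"hand":0},{"offset":[0,0,2],"roll":0,"hand":0},{"offset":[0,0,3],"roll":0,"hand":0},{"offset":[0,0,3],"roll":0,"hand":0}])

```text
clock: 18.03
tool_pos: [0.6697, -0.0146, 0.057]
orientation: [180.0, -0.1, 6.4]
force: [-1.2, -0.1, 3.9]
opening: 0.0001
```

>>> jog_arm(motion=[{"offset":[0,0,1],"roll":0,"hand":0},{"offset":[0,0,2],"roll":0,"hand":0},{"offset":[0,0,3],"roll":0,"hand":0},{"offset":[0,0,4],"roll":0,"hand":0},{"offset":[0,0,5],"roll":0,"hand":0},{"offset":[0,0,5],"roll":0,"hand":0}])

```text
clock: 18.53
tool_pos: [0.6707, -0.0145, 0.0527]
orientation: [180.0, -0.2, 6.4]
force: [0.7, -0.2, 6.9]
opening: 0.0001
```

>>> jog_arm(motion=[{"offset":[0,0,1],"roll":0,"hand":0},{"offset":[0,0,2],"roll":0,"hand":0},{"offset":[0,0,2],"roll":0,"hand":0},{"offset":[0,0,2],"roll":0,"hand":0}])

```text
clock: 18.87
tool_pos: [0.6711, -0.0144, 0.0512]
orientation: [180.0, -0.2, 6.4]
force: [0.1, 0.4, 10.0]
opening: 0.0004
```

```bash
python3 - <<'E'
from h import *
go(678.8,-13.5,49,6.4)
for _ in range(3):
    snap('wrist'); o=ctrl.get_obs(); print(o["force"].round(1),o["tool_pos"].round(4))
E
```

```text
offset [ 7.7 -0.1  2.2] roll 0.0003 | at [671.1 -14.4  51.2] [179.98  -0.24   6.42] F [ 0.1  0.4 10. ] open 0.4 t 18.87
[0.8 0.6 9.3] [ 0.6711 -0.0145  0.0512]
[0.  1.3 9.8] [ 0.6711 -0.0144  0.0512]
[1.  0.1 9.7] [ 0.6711 -0.0144  0.0512]
```

Fz is about 9.7 N, implying roughly 4.2 mm of give; the tool travel since contact agrees. I hold slightly deeper, lift off, and move over the thin plate.

>>> jog_arm(motion=[{"offset":[0,0,0.6],"roll":0,"hand":0},{"offset":[0,0,0.6],"roll":0,"hand":0},{"offset":[0,0,0.6],"roll":0,"hand":0},{"offset":[0,0,-3],"roll":0,"hand":0},{"offset":[0,0,-8],"roll":0,"hand":0},{"offset":[0,0,-40],"roll":0,"hand":0},{"offset":[0,0,-80],"roll":0,"hand":0},{"offset":[-188,268,-80],"roll":0.613,"hand":87.6},{"offset":[-188,268,-80],"roll":0.613,"hand":87.6},{"offset":[-188,268,-80],"roll":0.613,"hand":87.6},{"offset":[-188,268,-80],"roll":0.613,"hand":87.6},{"offset":[-188,268,-80],"roll":0.613,"hand":87.6},{"offset":[-188,268,-80],"roll":0.613,"hand":87.6},{"offset":[-188,268,-80],"roll":0.613,"hand":87.6},{"offset":[-188,268,-80],"roll":0.613,"hand":87.6},{"offset":[-188,268,-80],"roll":0.613,"hand":87.6},{"offset":[-188,268,-80],"roll":0.613,"hand":87.6},{"offset":[-188,268,-80],"roll":0.613,"hand":87.6}])

```text
clock: 20.52
tool_pos: [0.5118, -0.302, 0.1291]
orientation: [-180.0, 0.0, -28.8]
force: [0.1, 1.0, -0.2]
opening: 0.068
```

```bash
python3 - <<'E'
from h import *
s=snap('wrist'); s=snap('wrist','w13'); im=s["img"]; V=im.sum(2)//3; hsv=cv2.cvtColor(im,cv2.COLOR_RGB2HSV)
c=proj(s,[[.514,-.3015,.012]])[0].astype(int); print(c)
print(V[c[1],c[0]-50:c[0]+50:2]); print(V[c[1]-60:c[1]+60:2,c[0]])
go(514,-301.5,0,-28.7)
E
```

```text
[321 182]
[102 100 102 104 105 106 107 107 109 111 112 112 111 142 148 148 144 146
 146 147 143 148 149 151 147 148 147 147 149 145 148 152 149 149 146 151
 151 151 126 106 103 104 105 107 106 107 105 105 105 103]
[166 165 158 159 161 158 157 156 161 160 158 142 152 220 222 222 221 220
 220 222 221 222 221 221 221 213 163 150 149 149 148 148 151 145 151 149
 150 148 148 147 146 147 144 146 148 146 127 101 104 105 103 102 105 105
 105 106 107 106 105 105]
offset [  1.5  -0.4 129.1] roll -0.0001 | at [ 512.5 -301.1  129.1] [-1.7999e+02  1.0000e-02 -2.8700e+01] F [ 0.3  0.4 -0.2] open 76.4 t 20.62
```

```bash
cat >> h.py <<'E'
def edges(s,c,hw,hh,z,m=10,win_=9):
    """four edge lines of a roughly upright plate about pixel c (half size hw,hh px): mean world points and yaw"""
    V=s["img"].sum(2).astype(float)/3; V=cv2.GaussianBlur(V,(3,3),0); out=[]
    for k,sg in (("c",-1),("c",1),("r",-1),("r",1)):
        pts=[]
        for t in range(-(hh if k=="c" else hw)+m,(hh if k=="c" else hw)-m+1,2):
            q=np.arange(-win_,win_+1)+ (c[0]+sg*hw if k=="c" else c[1]+sg*hh)
            a=V[c[1]+t,q] if k=="c" else V[q,c[0]+t]
            d=np.abs(np.gradient(a)); p=(d*q)[d>.5*d.max()].sum()/d[d>.5*d.max()].sum()
            pts.append((p,c[1]+t) if k=="c" else (c[0]+t,p))
        P=onplane(s,pts,z)[:,:2]*1000; mid=np.median(P,0)
        vx,vy,x0,y0=cv2.fitLine(P.astype(np.float32),cv2.DIST_HUBER,0,.01,.01).ravel()
        out.append((mid,np.degrees(np.arctan2(vy,vx))))
    return out
E
python3 - <<'E'
from h import *
s=snap('wrist')
for m,y in edges(s,(321,180),25,33,.012): print(m.round(1),y.round(1))
e=edges(s,(321,180),25,33,.012); M=np.array([a for a,_ in e]); print("centre",M[:2].mean(0),M[2:].mean(0),"w",np.hypot(*(M[0]-M[1])),"l",np.hypot(*(M[2]-M[3])))
go(*M.mean(0),0,-28.7)
E
```

```text
[ 526.6 -282.5] -28.7
[ 505.  -322.1] -28.2
[ 542.  -315.7] 62.1
[ 488.4 -286.2] 61.5
centre [ 515.81585604 -302.31563527] [ 515.18327503 -300.9895737 ] w 45.10566411712271 l 61.22103047053786
offset [  2.9  -0.8 129.1] roll 0.0005 | at [ 512.6 -301.   129.1] [-1.800e+02  1.000e-02 -2.867e+01] F [0.1 0.  0.5] open 80.4 t 20.67
```

Thin plate: centre (515.3,−301.5), yaw −28.5°, 61.2x45.1 mm measured. The press contact put the tips at rep +23.5 mm. I grasp.

>>> jog_arm(motion=[{"offset":[2.9,-0.5,40],"roll":0,"hand":87.6},{"offset":[2.9,-0.5,80],"roll":0,"hand":87.6},{"offset":[2.9,-0.5,120],"roll":0,"hand":87.6},{"offset":[2.9,-0.5,140],"roll":0,"hand":87.6},{"offset":[2.9,-0.5,146],"roll":0,"hand":87.6},{"offset":[2.9,-0.5,149.5],"roll":0,"hand":87.6},{"offset":[2.9,-0.5,149.5],"roll":0,"hand":87.6}])

```text
clock: 21.25
tool_pos: [0.5157, -0.3025, -0.0199]
orientation: [180.0, -0.0, -28.7]
force: [0.3, -0.2, 0.9]
opening: 0.0876
```

>>> jog_arm(motion=[{"offset":[0,0,0],"roll":0,"hand":70},{"offset":[0,0,0],"roll":0,"hand":55},{"offset":[0,0,0],"roll":0,"hand":36},{"offset":[0,0,0],"roll":0,"hand":36},{"offset":[0,0,0],"roll":0,"hand":36},{"offset":[0,0,0],"roll":0,"hand":36},{"offset":[0,0,0],"roll":0,"hand":36},{"offset":[0,0,0],"roll":0,"hand":36}])

```text
clock: 21.92
tool_pos: [0.5149, -0.3029, -0.02]
orientation: [-180.0, -0.0, -28.7]
force: [-0.4, 0.7, 2.5]
opening: 0.0456
```

```bash
python3 -c "
from h import *
go(678.8,-13.5,110,6.4)"
```

```text
offset [   4.5 -332.5 -130. ] roll -0.6134 | at [ 514.9 -302.9  -20. ] [-1.800e+02 -2.000e-02 -2.875e+01] F [-0.4  0.7  2.5] open 45.6 t 21.92
```

>>> jog_arm(motion=[{"offset":[0,0,-15],"roll":0,"hand":36},{"offset":[0,0,-45],"roll":0,"hand":36},{"offset":[0,0,-85],"roll":0,"hand":36},{"offset":[0,0,-120],"roll":0,"hand":36},{"offset":[0.8,-330,-130],"roll":-0.613,"hand":36},{"offset":[0.8,-330,-130],"roll":-0.613,"hand":36},{"offset":[0.8,-330,-130],"roll":-0.613,"hand":36},{"offset":[0.8,-330,-130],"roll":-0.613,"hand":36},{"offset":[0.8,-330,-130],"roll":-0.613,"hand":36},{"offset":[0.8,-330,-130],"roll":-0.613,"hand":36},{"offset":[0.8,-330,-130],"roll":-0.613,"hand":36},{"offset":[0.8,-330,-130],"roll":-0.613,"hand":36},{"offset":[0.8,-330,-130],"roll":-0.613,"hand":36},{"offset":[0.8,-330,-125],"roll":-0.613,"hand":36},{"offset":[0.8,-330,-110],"roll":-0.613,"hand":36},{"offset":[0.8,-330,-102],"roll":-0.613,"hand":36},{"offset":[0.8,-330,-100],"roll":-0.613,"hand":36},{"offset":[0.8,-330,-100],"roll":-0.613,"hand":36},{"offset":[0.8,-330,-100],"roll":-0.613,"hand":36}])

```text
clock: 23.5
tool_pos: [0.6742, -0.0147, 0.0799]
orientation: [180.0, 0.0, 6.3]
force: [0.6, -0.5, -0.7]
opening: 0.0457
```

```bash
python3 - <<'E'
from h import *
snap('wrist'); go(674.3,-14,67.4,6.4)
s=snap('wrist','w14'); V=s['img'].sum(2)//3
T=tool(); 
C=np.array([[x,y,12-20] for x in (-31,31) for y in (-23,23)]) # held plate top, rel tool (world-down z)
P=T[:3,3]+R.from_euler('z',6.4,degrees=True).apply(np.array([[x,y,32] for x in (-31.3,30.7) for y in (-23,23)])/1000)
print(proj(s,P).round(1))
print(V[180:235,324],V[290:340,324]); print(V[235,255:290],V[235,355:395])
E
```

```text
offset [-0.1 -0.5 13. ] roll -0.0011 | at [674.5 -14.5  80.4] [ 1.7999e+02 -4.0000e-02  6.3400e+00] F [-0.6 -0.3 -0.1] open 45.8 t 23.55
[[366.8 318.3]
 [275.6 318.3]
 [371.9 201.1]
 [269.7 201.2]]
[120 124 123 124 123 121 121 126 139 169 192 197 198 185 161 137 121 104
  96  93  92  97 106 128 168 197 212 216 215 215 216 214 215 214 215 214
 214 214 215 215 215 208 193 156 143 141 141 139 141 139 142 141 140 139
 140] [ 87  88  93  96  92  94 100 102  97  96 100 103 104 104  98  79  69  67
  70  65  71  93 123 131 134 130 130 131 127 115  77  47  38  39  41  37
  38  39  37  35  41  37  38  44  45  48  49  48  48  46]
[104 103 104 103 101 101 102 103 102 105 104 106 105 103 104  92  77  72
  88 107 128 136 140 140 142 143 142 144 146 146 142 144 142 141 139] [141 138 141 140 138 143 141 142 142 144 142 140 142 140 140 136 124 105
  97 102 106 108 107 106 108 109 108 109 108 108 103 103 104 105 102 105
 105 105 106 107]
```

The held plate is within about 1.5 mm of the prediction (end edge row 203.5 against 201). I lower it onto the stack.

>>> jog_arm(motion=[{"offset":[0.7,-0.5,5],"roll":0,"hand":36},{"offset":[0.7,-0.5,9],"roll":0,"hand":36},{"offset":[0.7,-0.5,11],"roll":0,"hand":36},{"offset":[0.7,-0.5,12],"roll":0,"hand":36},{"offset":[0.7,-0.5,13],"roll":0,"hand":36},{"offset":[0.7,-0.5,14],"roll":0,"hand":36},{"offset":[0.7,-0.5,15],"roll":0,"hand":36},{"offset":[0.7,-0.5,15],"roll":0,"hand":36}])

```text
clock: 24.27
tool_pos: [0.6751, -0.0133, 0.0652]
orientation: [180.0, -0.0, 6.4]
force: [-2.2, 0.7, 4.2]
opening: 0.0455
```

>>> jog_arm(motion=[{"offset":[0,0,1],"roll":0,"hand":36},{"offset":[0,0,2],"roll":0,"hand":36},{"offset":[0,0,3],"roll":0,"hand":36},{"offset":[0,0,4],"roll":0,"hand":36},{"offset":[0,0,4],"roll":0,"hand":36}])

```text
clock: 24.68
tool_pos: [0.6759, -0.0133, 0.0618]
orientation: [180.0, -0.1, 6.4]
force: [-2.2, 0.1, 7.2]
opening: 0.0456
```

>>> jog_arm(motion=[{"offset":[0,0,1],"roll":0,"hand":36},{"offset":[0,0,2],"roll":0,"hand":36},{"offset":[0,0,3],"roll":0,"hand":36},{"offset":[0,0,3],"roll":0,"hand":36}])

```text
clock: 25.02
tool_pos: [0.6757, -0.0132, 0.0587]
orientation: [180.0, -0.1, 6.4]
force: [-2.9, 0.5, 8.1]
opening: 0.0453
```

>>> jog_arm(motion=[{"offset":[0,0,1],"roll":0,"hand":36},{"offset":[0,0,2],"roll":0,"hand":36},{"offset":[0,0,3],"roll":0,"hand":36},{"offset":[0,0,3],"roll":0,"hand":36}])

```text
clock: 25.35
tool_pos: [0.6756, -0.0133, 0.0557]
orientation: [180.0, -0.1, 6.4]
force: [-2.6, 1.2, 8.1]
opening: 0.0457
```

>>> jog_arm(motion=[{"offset":[0,0,1],"roll":0,"hand":36},{"offset":[0,0,2],"roll":0,"hand":36},{"offset":[0,0,2],"roll":0,"hand":36}])

```text
clock: 25.6
tool_pos: [0.6757, -0.0133, 0.0538]
orientation: [180.0, -0.1, 6.4]
force: [-1.7, 0.4, 8.9]
opening: 0.0455
```

>>> jog_arm(motion=[{"offset":[0,0,1],"roll":0,"hand":36},{"offset":[0,0,2],"roll":0,"hand":36},{"offset":[0,0,2],"roll":0,"hand":36}])

```text
clock: 25.85
tool_pos: [0.6757, -0.0133, 0.052]
orientation: [180.0, -0.1, 6.4]
force: [-2.6, 0.8, 10.2]
opening: 0.0459
```

>>> jog_arm(motion=[{"offset":[0,0,1],"roll":0,"hand":36},{"offset":[0,0,2],"roll":0,"hand":36},{"offset":[0,0,2],"roll":0,"hand":36}])

```text
clock: 26.1
tool_pos: [0.676, -0.0132, 0.0509]
orientation: [180.0, -0.2, 6.4]
force: [-4.2, 0.6, 13.8]
opening: 0.0456
```

It is flat and bottoming. I back off to light contact and check the force before releasing.

>>> jog_arm(motion=[{"offset":[0,0,-2],"roll":0,"hand":36},{"offset":[0,0,-4],"roll":0,"hand":36},{"offset":[0,0,-6],"roll":0,"hand":36},{"offset":[0,0,-7],"roll":0,"hand":36},{"offset":[0,0,-7],"roll":0,"hand":36}])

```text
clock: 26.52
tool_pos: [0.6747, -0.0134, 0.0563]
orientation: [-180.0, 0.0, 6.4]
force: [-2.9, -0.2, 5.7]
opening: 0.0458
```

>>> jog_arm(motion=[{"offset":[0,0,-0.7],"roll":0,"hand":36},{"offset":[0,0,-1.5],"roll":0,"hand":36},{"offset":[0,0,-1.5],"roll":0,"hand":36}])

```text
clock: 26.77
tool_pos: [0.6745, -0.0134, 0.0573]
orientation: [-180.0, 0.0, 6.4]
force: [-3.3, -0.6, 4.4]
opening: 0.0455
```

>>> jog_arm(motion=[{"offset":[0,0,-0.8],"roll":0,"hand":36},{"offset":[0,0,-0.8],"roll":0,"hand":36},{"offset":[0,0,-0.8],"roll":0,"hand":47},{"offset":[0,0,-0.8],"roll":0,"hand":48},{"offset":[0,0,-0.8],"roll":0,"hand":50},{"offset":[0,0,-0.8],"roll":0,"hand":60},{"offset":[0,0,-0.8],"roll":0,"hand":70},{"offset":[0,0,-0.8],"roll":0,"hand":87.6},{"offset":[0,0,-0.8],"roll":0,"hand":87.6},{"offset":[0,0,-0.8],"roll":0,"hand":87.6},{"offset":[0,0,-30],"roll":0,"hand":87.6},{"offset":[0,0,-65],"roll":0,"hand":87.6},{"offset":[0,0,-85],"roll":0,"hand":87.6},{"offset":[0,0,-85],"roll":0,"hand":60},{"offset":[0,0,-85],"roll":0,"hand":60},{"offset":[0,0,-85],"roll":0,"hand":60}])

```text
clock: 28.1
tool_pos: [0.6745, -0.0133, 0.1419]
orientation: [-180.0, 0.0, 6.4]
force: [-0.6, -0.3, -0.7]
opening: 0.0731
```

```bash
cat > chk.py <<'E'
from h import *
import sys
go(668.9,-14.6,70,6.4)
s=snap('wrist',sys.argv[1]); V=s['img'].sum(2)//3
Rs=R.from_euler('z',6.4,degrees=True)*R.from_euler('y',-15,degrees=True)
W=lambda C: Rs.apply(C)/1000+[.6788,-.0135,.062]
for dx in (0,3): print(dx,proj(s,W(np.array([[x+dx,y,30] for x in (-31,31) for y in (23,-23)]))).round(1).tolist())
print("thick edge x=31,z=18",proj(s,W([[31,0,18]])).round(1),"bot",proj(s,W([[31,0,0]])).round(1))
c=proj(s,W([[0,0,30]]))[0].astype(int); print(c)
for k in (c[0]-18,c[0]+18): print(k,c[1]-60,V[c[1]-60:c[1]+65,k].tolist())
for r in (c[1]-25,c[1]+25): print(r,c[0]-50,V[r,c[0]-50:c[0]-20].tolist(),c[0]+20,V[r,c[0]+20:c[0]+50].tolist())
E
python3 chk.py w15
```

```text
offset [-5.7  0.7 71.9] roll -0.0007 | at [674.5 -13.3 141.9] [-1.7998e+02  2.0000e-02  6.3600e+00] F [-0.6 -0.3 -0.7] open 73.1 t 28.1
0 [[292.4, 246.1], [353.6, 246.1], [288.0, 173.2], [357.8, 173.2]]
3 [[292.2, 243.0], [353.8, 243.0], [287.7, 169.1], [358.1, 169.1]]
thick edge x=31,z=18 [[322.9 165. ]] bot [[322.9 153.9]]
[322 212]
304 152 [124, 113, 106, 113, 119, 116, 119, 120, 121, 119, 120, 122, 125, 129, 133, 124, 116, 118, 118, 119, 133, 159, 184, 174, 170, 183, 191, 191, 191, 192, 191, 190, 189, 189, 192, 191, 191, 190, 192, 191, 191, 191, 186, 175, 147, 141, 132, 128, 127, 127, 125, 127, 127, 129, 126, 129, 125, 127, 126, 126, 123, 126, 127, 122, 125, 126, 127, 126, 124, 125, 122, 125, 128, 125, 125, 126, 125, 125, 125, 126, 126, 126, 127, 126, 123, 126, 124, 127, 124, 123, 123, 124, 123, 115, 99, 89, 84, 84, 85, 94, 107, 115, 119, 117, 118, 118, 115, 110, 103, 100, 96, 96, 95, 100, 99, 98, 99, 99, 102, 98, 99, 99, 101, 98, 99]
340 152 [118, 110, 114, 117, 119, 121, 122, 120, 121, 121, 123, 125, 123, 133, 128, 125, 121, 121, 122, 124, 133, 165, 194, 197, 200, 200, 200, 198
[... 373 characters left out ...]
14, 117, 117, 114, 104, 101, 101, 102, 104, 101, 102, 100, 101, 99, 103, 98, 101, 99, 100, 102, 101, 99]
187 272 [105, 106, 103, 103, 103, 103, 101, 98, 88, 74, 81, 93, 101, 101, 117, 135, 144, 155, 171, 185, 189, 195, 197, 199, 200, 198, 194, 193, 190, 194] 342 [196, 194, 196, 194, 194, 194, 199, 199, 200, 199, 200, 198, 195, 191, 180, 151, 132, 128, 128, 128, 121, 103, 79, 75, 89, 102, 104, 106, 104, 103]
237 272 [104, 103, 102, 100, 104, 100, 100, 104, 99, 97, 89, 86, 86, 85, 85, 87, 85, 87, 87, 91, 102, 117, 125, 127, 127, 127, 130, 128, 125, 126] 342 [126, 127, 127, 126, 127, 130, 130, 128, 130, 131, 126, 118, 103, 86, 89, 87, 90, 85, 85, 82, 87, 83, 86, 92, 98, 103, 103, 100, 100, 102]
```

The thin plate matches the exact-seat prediction: rows 173/246 against 173/246, columns within 1 px, and the thick plate's edge still at row 166. Now I press.

>>> jog_arm(motion=[{"offset":[-5.7,0.7,0],"roll":0,"hand":0},{"offset":[-5.7,0.7,0],"roll":0,"hand":0},{"offset":[-5.7,0.7,0],"roll":0,"hand":0},{"offset":[-5.7,0.7,0],"roll":0,"hand":0},{"offset":[-5.7,0.7,25],"roll":0,"hand":0},{"offset":[-5.7,0.7,48],"roll":0,"hand":0},{"offset":[-5.7,0.7,62],"roll":0,"hand":0},{"offset":[-5.7,0.7,68],"roll":0,"hand":0},{"offset":[-5.7,0.7,71],"roll":0,"hand":0},{"offset":[-5.7,0.7,72],"roll":0,"hand":0},{"offset":[-5.7,0.7,73],"roll":0,"hand":0},{"offset":[-5.7,0.7,74],"roll":0,"hand":0},{"offset":[-5.7,0.7,75],"roll":0,"hand":0},{"offset":[-5.7,0.7,76],"roll":0,"hand":0},{"offset":[-5.7,0.7,77],"roll":0,"hand":0},{"offset":[-5.7,0.7,77],"roll":0,"hand":0}])

```text
clock: 29.48
tool_pos: [0.6709, -0.0145, 0.0668]
orientation: [180.0, -0.2, 6.4]
force: [0.6, 0.4, 5.3]
opening: 0.0001
```

>>> jog_arm(motion=[{"offset":[0,0,1],"roll":0,"hand":0},{"offset":[0,0,2],"roll":0,"hand":0},{"offset":[0,0,2],"roll":0,"hand":0},{"offset":[0,0,2],"roll":0,"hand":0}])

```text
clock: 29.82
tool_pos: [0.6713, -0.0144, 0.0652]
orientation: [180.0, -0.2, 6.4]
force: [0.3, 0.2, 7.0]
opening: 0.0006
```

>>> jog_arm(motion=[{"offset":[0,0,1],"roll":0,"hand":0},{"offset":[0,0,2],"roll":0,"hand":0},{"offset":[0,0,2.6],"roll":0,"hand":0},{"offset":[0,0,2.6],"roll":0,"hand":0},{"offset":[0,0,2.6],"roll":0,"hand":0}])

```text
clock: 30.23
tool_pos: [0.6718, -0.0144, 0.0632]
orientation: [180.0, -0.3, 6.4]
force: [1.9, 0.3, 9.2]
opening: 0.0005
```

```bash
python3 - <<'E'
from h import *
for _ in range(4):
    snap('wrist'); o=ctrl.get_obs(); print(o["force"].round(1),o["tool_pos"].round(4))
E
```

```text
[ 0.8 -0.   9.7] [ 0.6718 -0.0144  0.0632]
[0.9 0.2 9.5] [ 0.6718 -0.0144  0.0632]
[1.6 0.3 8.4] [ 0.6718 -0.0144  0.0632]
[0.1 1.2 9.4] [ 0.6718 -0.0144  0.0632]
```

Fz is about 9.3 N, so the bed has given roughly 4.5 mm. I lift off and check.

>>> jog_arm(motion=[{"offset":[0,0,-2],"roll":0,"hand":0},{"offset":[0,0,-5],"roll":0,"hand":0},{"offset":[0,0,-9],"roll":0,"hand":0},{"offset":[0,0,-40],"roll":0,"hand":0},{"offset":[0,0,-80],"roll":0,"hand":60},{"offset":[0,0,-80],"roll":0,"hand":60},{"offset":[0,0,-80],"roll":0,"hand":60},{"offset":[0,0,-80],"roll":0,"hand":60},{"offset":[0,0,-80],"roll":0,"hand":60},{"offset":[0,0,-80],"roll":0,"hand":60}])

```text
clock: 31.27
tool_pos: [0.6685, -0.0148, 0.1393]
orientation: [180.0, 0.1, 6.4]
force: [0.3, -0.5, -0.3]
opening: 0.0349
```

```bash
python3 chk.py w16; python3 -c "
import cv2
im=cv2.imread('pics/w16.png'); cv2.imwrite('pics/w16c.png',cv2.resize(im[100:300,190:450],None,fx=3,fy=3,interpolation=cv2.INTER_CUBIC))"
```

```text
offset [ 0.6 -0.2 69.3] roll -0.0007 | at [668.5 -14.8 139.3] [1.7999e+02 1.3000e-01 6.3600e+00] F [ 0.3 -0.5 -0.3] open 34.9 t 31.27
0 [[290.7, 239.9], [352.9, 239.8], [285.9, 164.7], [357.1, 164.7]]
3 [[290.5, 236.7], [353.0, 236.6], [285.6, 160.5], [357.3, 160.5]]
thick edge x=31,z=18 [[321.6 156.7]] bot [[321.6 145.9]]
[321 204]
303 144 [138, 123, 113, 118, 123, 127, 130, 127, 128, 128, 131, 130, 137, 142, 142, 128, 123, 125, 128, 130, 150, 182, 189, 179, 187, 199, 201, 204, 204, 202, 201, 203, 200, 204, 204, 202, 200, 204, 199, 199, 200, 200, 201, 199, 201, 201, 202, 204, 204, 202, 203, 198, 179, 147, 135, 134, 132, 135, 133, 134, 131, 133, 133, 132, 132, 130, 132, 133, 130, 134, 134, 135, 132, 132, 136, 135, 134, 132, 133, 134, 130, 135, 133, 133, 134, 135, 132, 133, 132, 128, 131, 132, 131, 130, 131, 119, 100, 89, 85, 87, 90, 103, 117, 125, 124, 125, 124, 122, 122, 113, 108, 107, 107, 109, 102, 103, 103, 107, 105, 106, 104, 105, 106, 106, 108]
339 144 [129, 121, 120, 125, 126, 125, 130, 130, 129, 132, 130, 132, 133, 136, 129, 127, 128, 128, 126, 134, 159, 191, 206, 209, 209, 2
[... 396 characters left out ...]
5, 122, 123, 118, 112, 106, 104, 106, 106, 109, 107, 107, 108, 106, 108, 107, 107, 106, 105, 105]
179 271 [166, 167, 167, 164, 164, 162, 155, 131, 96, 93, 108, 113, 111, 107, 107, 112, 139, 172, 196, 205, 204, 208, 208, 207, 209, 206, 203, 206, 202, 202] 341 [206, 206, 205, 207, 206, 204, 208, 211, 211, 210, 211, 210, 208, 204, 199, 172, 152, 132, 119, 111, 112, 109, 87, 78, 91, 104, 112, 114, 113, 112]
229 271 [106, 105, 104, 105, 104, 105, 106, 110, 101, 97, 93, 92, 90, 89, 91, 91, 89, 89, 90, 102, 117, 128, 133, 134, 136, 136, 138, 133, 134, 127] 341 [133, 136, 134, 133, 134, 137, 137, 138, 138, 137, 137, 131, 120, 105, 94, 93, 92, 91, 91, 88, 89, 91, 93, 93, 102, 108, 113, 109, 107, 108]
```

View pics/w16c.png

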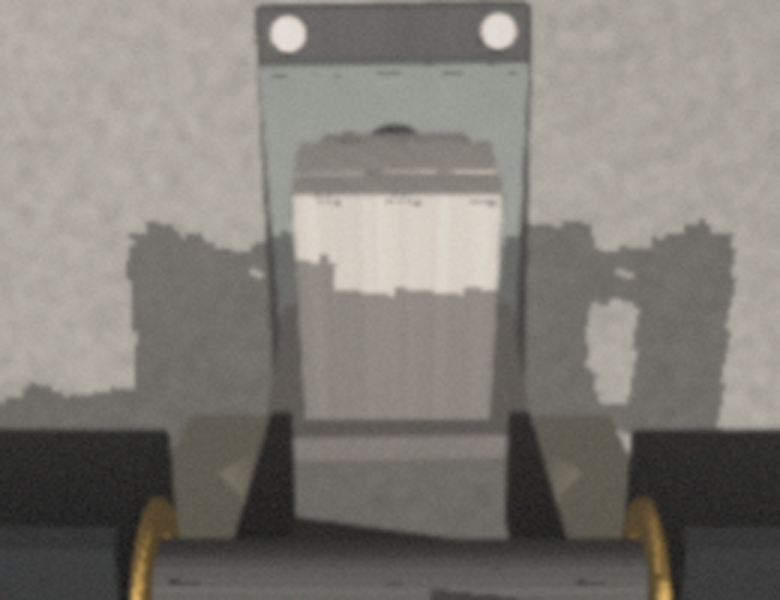

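The final view shows both plates stacked square on the bed, flush with each other. The thin plate's top edge is at row 164.5 (164.7 predicted), and the backstop is right behind it at crop row 420–460. The hand is clear, so I hand the job in.

```bash
python3 -c "
from h import *
order.close_job(); print(ctrl.get_obs()['clock'])"
```

```text
the job is handed in; nothing more can be done
the job is handed in; nothing more can be done
```

I carried out the whole sequence, and both plates are on the fixture bed against the backstop. I handed the job in at about 31 s of the 72 s allowed. It reports no verdict.

- **Thick plate:** I took it from the rack by its ends, set it flat on the small black mat, and regripped it by its long sides. I let it turn to the slope in the pads against the bed, then released it. Pressing gave about 9.7 N, which works out to about 4 mm of bed give.
- **Thin plate:** I laid it on top the same way and pressed it at about 9.3 N, about 4.5 mm of give. The give in both cases is inferred from the force and tool travel, not read directly.
- **Last checks:** The final wrist picture shows the thin plate's edges within about 1 px (roughly 1 mm) of the positions predicted for an exact fit with the bed up. The thick plate was equally close when checked before the thin one went on. Its edge was still in line afterwards. The hand was clear, with no force on the tool.
- **What disagreed:** The fingertips sit about 24 mm behind the reported TCP instead of 11 mm ahead, so the first grasp closed above the plate and touched nothing. I corrected the heights from the images and from touch. While turning the plates to the slope, the bed was briefly pushed to its stop at up to about 27 N.
- **Not checked:** I did not look at the bystanders again at the end; no unexpected contact showed in the force readings between calls.

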